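Clamp a brass pot handle in the screw jig

TASK

Push the loose brass pot handle gently along its channel until its flat end is fully home against the stop of the clamping jig. Then turn the jig's bar knob clockwise, following it down as it sinks, until the sprung foot presses the handle firmly, with about 15 N, and take care not to crush it. Let go of everything and leave the other things on the bench where they are.

Things in the scene. Friction and masses are not known exactly. Their poses are not given: they have to be found in the camera images.
- jig: Dark steel clamping jig, fixed on the bench. Origin: on the bench, straight below the vertical screw axis; x runs along the channel towards the stop, z up. Bed: x -170 to +55 mm, 64 mm wide, top 20 mm above the bench. Two guide strips (x -45 to +35 mm, 10 mm higher than the bed) form a channel 27 mm wide along y = 0.
- bridge_top (a point): Middle of the top of the jig's bridge, on the screw axis, 82 mm above the bench. The bridge spans the channel, 34 mm long (x) by 98 mm wide (y); a brass collar, 28 mm diameter, rises 5 mm above this point.
- stop: Steel stop block across the far end of the channel, 50 mm wide, 14 mm higher than the bed, fixed to the jig at its x = +30 mm. Origin: middle of the face that the handle meets, at the height of the bed's top; x points away from the handle, along the channel.
- stem: Steel screw stem through the bridge: the knob on top, a sprung foot (24 mm diameter) below. Origin: on the axis, at mid-height of the knob's bar. It goes down 4.8 mm per radian of clockwise turn and stays where left. The foot starts 8 to 17 mm above the tang; it was set by hand, differing by up to 5 mm, so contact must be felt. Its spring yields 1 mm per 6 N.
- knob_grip (a point): Middle of the knob's steel bar, on the screw axis. Bar: 60 mm long (x axis), 16 mm thick (y axis), 22 mm high. It starts 128 to 132 mm above the bench and ends 112 to 119 mm above it: 2 to 4.3 rad clockwise seen from above, up to 1.5 rad a grasp. Free, it turns at 0.12 N m (friction); each newton of the foot's pressure adds 0.0048 N m.
- handle_grip (a point): Middle, half-way up, of the brass handle's thick grip, where to hold it. The handle lies flat in the channel, its x axis pointing to the stop; 189 mm long, 0.2 to 0.34 kg. Thick grip: 22 mm wide, 18 mm high, from 59 mm ahead of this point to 44 mm behind it. The tang ahead of it is 24 mm wide, 10 mm thick. It starts 18 to 36 mm short of the stop.
- tang_end (a point): Middle of the end face of the handle's flat tang, 5 mm above its underside, 145 mm ahead of handle_grip; this face must meet the stop.
- spout_a: Brass spout casting, 115 mm long and 17 mm thick, lying on the bench beside the jig; leave it. Origin on the bench near its middle.
- spout_b: A like brass spout, lying near the other; leave it. Origin on the bench near its middle.
- flux_bowl: Small steel bowl, 90 mm across and 35 mm high, on the bench on the other side of the jig; leave it. Origin at the middle of its underside.
There are look-alikes about, which are no part of the job. What is shaped like the part that bears handle_grip but black or blue is not meant. What is shaped like the jig but pink is not meant.

How it is judged (in metres and radians):
On the way, in this order (a step that is already met when the one before it is completed fails the run):
1. the handle is home against the stop, the foot still clear of it (x of tang_end in the frame of stop above -0.0025 m and contact force between stem and handle below 0.5 N), for 0.2 s.
2. the foot presses the handle firmly (contact force between stem and handle above 8 N), for 0.2 s.
At the end, for the whole second after the job is handed in: The tang's end is within 2.5 mm of the stop, and the foot presses the handle with 8 to 23 N, the screw at rest and let go (x of tang_end in the frame of stop above -0.0025 m and contact force between stem and handle between 8 and 23 N and linear speed of stem below 0.01 m/s); the robot touches nothing.
It fails at once if the handle is crushed: the foot presses it with more than 28 N (contact force between stem and handle above 28 N).
It fails at once if the handle is rammed against the stop with more than 30 N (contact force between stop and handle above 30 N).
It fails at once if a spout or the bowl is shifted by more than 20 mm (distance of any of spout_a, spout_b, flux_bowl from where it was at the start of the episode above 0.02 m).
It also fails if it takes over 72 s, if anything falls off the work surface, if the arm or the gripper's body presses on something with over 40 N, if the wrist force passes 120 N, or if a joint passes its speed limit or range.

ROBOT

A 7-joint arm with a two-finger parallel gripper is mounted at the origin on the work surface. World frame = base frame: x ahead of the robot, y to its left, z up, the work surface at z = 0. Lengths are in mm, angles in rad, forces in N, time in s.
With the tool pointing down it reaches from about 400 to 875 mm from the base axis. Payload 4.4 kg.
Tool frame: the origin (TCP) lies midway between the tips of the shut fingers; the grasp point (between the pads) lies 19 mm behind it (ctrl.pinch_z is the distance from the TCP to the grasp point, in mm); z points along the fingers, y is the line along which they close (so a half turn about z gives the same grasp; the last joint's range is limited). The gripper opens to 85 mm and grips with 20 to 120 N. Pads are 22 mm wide; open, the fingers measure 114 mm over their backs; the gripper's body (76 mm by 85 mm) begins 54 mm behind the grasp point. The pads swing forward as they close: fully open they stand 13 mm farther back than shut.
Start: joints at [-1.254, 0.628, 0.038, 1.517, -0.027, 0.996, -0.02], TCP at [242.765, 602.978, 231.313] pointing down, gripper open.
Joint ranges: [-3.06, 3.06], [-0.37, 2.12], [-1.25, 1.32], [0.18, 2.47], [-1.1, 4.24], [0.23, 1.98], [-2.94, 2.94]. Speed limits (rad/s): [2.57, 2.57, 3.14, 3.14, 3.14, 3.14, 3.14].

INTERFACE

Orientations are given as [roll, pitch, yaw] about the fixed x, y, z axes, in that order (R = Rz(yaw) Ry(pitch) Rx(roll)).
In Python, from cell import read_state, cams, order, ctrl gives the robot as it stands.
- The arm moves only by the tool move_arm, never from a script. Its argument "targets" is text: rows parted by semicolons, each of 7 numbers parted by spaces: the gripper's target within -1 to 1 (fully open at 1, half-way at 0, shut at -1), then the shift along the tool's x, y, z in cm, then the turn, a rotation vector about the tool's x, y, z in degrees. A call has 1 to 5 rows; each row shifts and turns the commanded pose from where the row before left it, along the tool's axes as they then stand; what a row does not reach is not made up. A row lasts 1/12 s, in which the tool goes at most 41.7 mm and 7.16 degrees, less where a joint would pass 70% of its speed; a pose out of reach is approached as far as the arm can. A call with a gripper value outside its range is refused whole. The fingers move at their own pace and stop on an object; the grip force is fixed at half the most. Time passes only in rows, so rows that do not move let the fingers close. It gives the time, the measured TCP pose, the force, the opening and the grip force at its end, in the units of the state.
- read_state(): the state, without advancing time (a new reading comes with each control period).
- cams.get_image(name): name is "side" or "top"; returns a dict with "color" (420x560x3 uint8, red, green, blue), "fovy" (degrees; the focal length in pixels is half the picture's height over the tangent of half this angle, whatever the lens; pixels are square), "cx", "cy" (the principal point, pixels), "k1" (the pictures are not rectified: a ray, as slopes to the right and down, at radius r is drawn at 1 + k1 r^2 times it, then the intrinsics apply), "rvec" (rotation vector, rad) and "tvec" (3), from world to camera coordinates, as OpenCV has them. Camera axes: x right, y down, z forward; pixel columns grow to the right and rows downward; lengths in mm; the calibration is good to about 2 mm. A picture is of the moment at which its call begins. There is no depth.
- order.finish_job(): hands the job in; it is judged then, once.
The state is a dict: "clock": time; "qpos": joint angles; "qd": joint speeds; "tau": joint torques, N m; "eef_pos": TCP position; "tool_rot": TCP orientation; "force": force on the tool from outside, world axes, zero at the start; "torque": the same for the moment, N m; "width": finger opening in mm; "gripper_force": force on a finger pad.
Only numpy, scipy, OpenCV 4.12 (cv2) and the standard library are available. Lean on these libraries where they do the work, as an engineer would, in place of code of your own. Each camera call takes 0.05 s, during which the arm holds its last target. There are 200 camera calls.

## Working session

There is one attempt and no reset: what is moved stays moved. The work goes in short steps, Python scripts to look and compute and a tool call to move; the robot and the scene stay as the last step left them, time stands still between calls to the robot, and variables do not carry over. Pictures are saved under pics/ and viewed, at most 10 in all, crops included, and the job is handed in when it is done.

Besides the shell and the picture viewer there is one more tool, called after "Call:" as a command line: name --argument value ..., lists and objects as JSON in quotes. move_arm: Moves the arm, as the interface text tells. Its arguments: {"type":"object","properties":{"targets":{"type":"string"}},"required":["targets"]}

```bash
ls; mkdir -p pics; python3 - <<'E'
from cell import read_state,cams,ctrl
import cv2
print(read_state(),ctrl.pinch_z)
for n in("top","side"):
    d=cams.get_image(n);cv2.imwrite(f"pics/{n}0.png",d["color"][:,:,::-1]);print(n,{k:v for k,v in d.items() if k!="color"})
E
```

```text
pics
{'clock': 0.0, 'qpos': array([-1.25377353,  0.62930918,  0.03846285,  1.51840121, -0.02697654,
        0.99629958, -0.01997062]), 'qd': array([-0.00026507, -0.0013975 ,  0.00072118, -0.00071626,  0.0012116 ,
        0.00048634,  0.00100025]), 'tau': array([-8.93795077e-04, -5.63411701e+01,  1.22587178e+00, -1.93439555e+01,
        1.10212711e-02,  1.03773750e-02,  9.01685723e-06]), 'eef_pos': array([242.55372826, 602.35877336, 230.40281275]), 'tool_rot': array([-3.13969466e+00,  5.57820399e-05,  2.75879441e+00]), 'force': array([-1.18870817,  0.011836  , -0.3287687 ]), 'torque': array([ 0.0338367 , -0.03469697,  0.03138394]), 'gripper_force': 0.0, 'width': 85.49276108017702} 18.700000000000003
top {'fovy': 53.927269014940315, 'cx': 274.37646925542145, 'cy': 203.15602791455228, 'k1': 0.00605847416000697, 'rvec': array([ 2.16417124, -2.18126678,  0.07652755]), 'tvec': array([106.01899333, 561.86095682, 934.74427648])}
side {'fovy': 55.01735909451116, 'cx': 284.9129015374924, 'cy': 215.7410907230003, 'k1': -0.1077710601769434, 'rvec': array([ 2.22998037, -0.43723871,  0.18681683]), 'tvec': array([-471.26935431,  269.7467565 ,  818.16754851])}
```

View pics/top0.png

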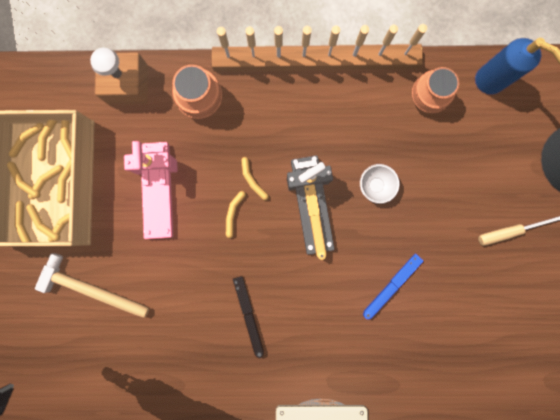

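View pics/side0.png

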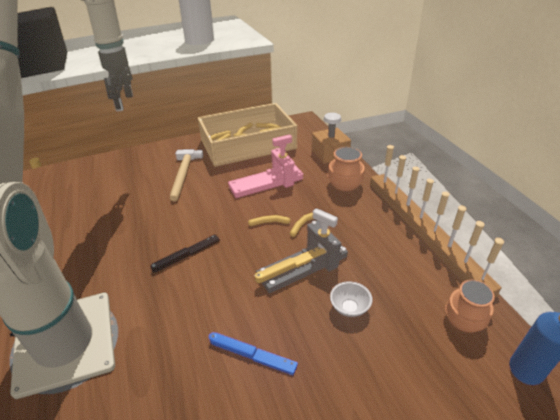

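Top view: the jig is at about (312,205), the brass handle runs from (311,185) to (321,257), and the knob bar is at (312,172). Spouts lie to the left, the bowl at (380,184). The pink jig and the black and blue handles are decoys.

```bash
cat > h.py <<'E'
import numpy as np,cv2
from cell import read_state,cams,order,ctrl
def K(d):
    f=210/np.tan(np.radians(d["fovy"])/2); return np.array([[f,0,d["cx"]],[0,f,d["cy"]],[0,0,1]])
def D(d): return np.array([d["k1"],0,0,0,0.])
def ray(d,p):
    R=cv2.Rodrigues(d["rvec"])[0]; q=cv2.undistortPoints(np.array(p,float).reshape(-1,1,2),K(d),D(d)).reshape(-1,2)
    return -R.T@d["tvec"], np.c_[q,np.ones(len(q))]@R
def onz(d,p,z):
    o,v=ray(d,p); return o+v*((z-o[2])/v[:,2:])
def proj(d,X): return cv2.projectPoints(np.array(X,float).reshape(-1,3),d["rvec"],d["tvec"],K(d),D(d))[0].reshape(-1,2)
def brass(d,box):
    h=cv2.cvtColor(d["color"],cv2.COLOR_RGB2HSV); m=cv2.inRange(h,(18,110,120),(32,255,255))
    k=np.zeros_like(m); x0,y0,x1,y1=box; k[y0:y1,x0:x1]=m[y0:y1,x0:x1]; return k
E
python3 - <<'E'
from h import *
d=cams.get_image("top"); s=cams.get_image("side")
m=brass(d,(295,178,340,265)); p=np.argwhere(m)[:,::-1]
w=onz(d,p,36)[:,:2]; c=w.mean(0); u=np.linalg.svd(w-c,full_matrices=False)[2][0]; u*=np.sign(u[0]); t=(w-c)@u
print(len(p),c,u,np.degrees(np.arctan2(u[1],u[0])),"rear",c+u*t.min(),"front",c+u*t.max())
# bar
c1=d["color"][145:195,280:345]; g=cv2.cvtColor(c1,cv2.COLOR_RGB2HSV)
m2=cv2.inRange(g,(0,0,195),(180,60,255))
n,l,st,ce=cv2.connectedComponentsWithStats(m2)
for i in range(1,n):
    if st[i,4]>15:
        q=np.argwhere(l==i)[:,::-1]+[280,145]; r=cv2.minAreaRect(q.astype(np.float32)); print(st[i],r,onz(d,cv2.boxPoints(r),141)[:,:2].round(1).tolist())
a=cv2.resize(d["color"][140:270,270:360],None,fx=4,fy=4,interpolation=2); b=cv2.resize(s["color"][200:300,245:355],None,fx=4,fy=4,interpolation=2)
o=np.zeros((520,800,3),np.uint8); o[:520,:360]=a; o[:400,360:800]=b
cv2.imwrite("pics/c1.png",o[:,:,::-1])
E
```

```text
565 [514.82602939   8.07242481] [0.98795874 0.1547176 ] 8.900418546953263 rear [435.5832419   -4.33725762] front [614.51338576  23.6837943 ]
[ 13  11  32  26 370] ((309.4877014160156, 166.29847717285156), (23.40834617614746, 28.23423957824707), 70.55996704101562) [[641.7, 62.7], [660.7, 7.7], [614.7, -7.5], [595.8, 47.3]]
```

View pics/c1.png

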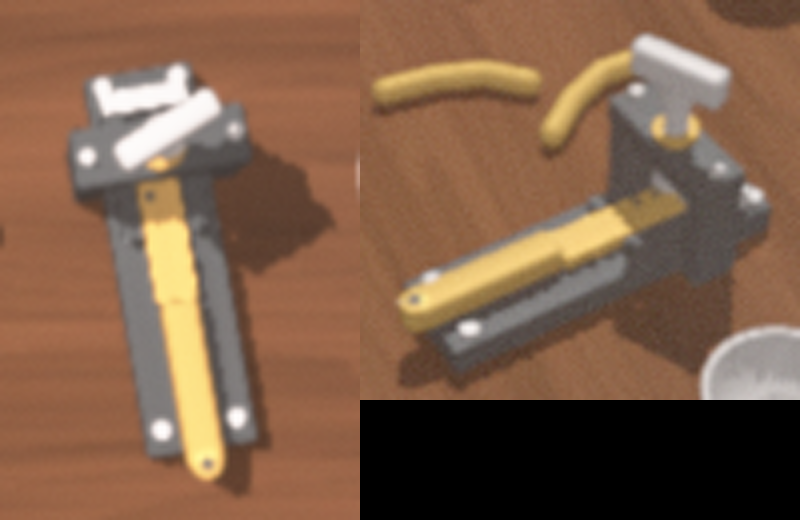

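The crop shows the bar from about (123,158) to (212,100) in the left panel, the bridge bolts at (87,157) and (236,130), and the bed's rear corners at (150,455) and (255,440). The handle's rear end overhangs the bed.

```bash
python3 - <<'E'
from h import *
d=cams.get_image("top"); s=cams.get_image("side")
f=lambda P:[[270+x/4,140+y/4] for x,y in P]
b=onz(d,f([(87,157),(236,130)]),84);print("bolts",b.round(1),b.mean(0))
e=onz(d,f([(150,455),(255,440)]),20);print("rear",e.round(1),e.mean(0))
k=onz(d,f([(116,160),(124,168),(220,102),(206,90)]),141);print("bar",k.round(1),k.mean(0))
v=k[2:].mean(0)-k[:2].mean(0);print("bar len,yaw",np.linalg.norm(v),np.degrees(np.arctan2(v[1],v[0])))
a=b.mean(0)[:2]-e.mean(0)[:2];print("axis",np.linalg.norm(a),np.degrees(np.arctan2(a[1],a[0])))
# side check: bar top ends
g=lambda P:[[245+(x-360)/4,200+y/4] for x,y in P]
print("side bar proj",proj(s,np.r_[k,b]).round(1).tolist(), "seen bar ends",g([(637,42),(727,80)]),"bolts",g([(637,90),(720,168)]))
# handle rear: top hole
print(onz(d,f([(207,463),(207,478)]),38), onz(s,g([(415,299),(402,297)]),38))
E
```

```text
bolts [[609.8  62.5  84. ]
 [623.9 -19.1  84. ]] [616.86682528  21.69146885  84.        ]
rear [[445.3  26.1  20. ]
 [453.5 -34.5  20. ]] [449.3779685   -4.18985573  20.        ]
bar [[600.   49.4 141. ]
 [595.9  45.4 141. ]
 [629.5  -4.2 141. ]
 [635.8   2.8 141. ]] [615.31547068  23.32663163 141.        ]
bar len,yaw 59.30440938418253 -54.17918352958092
axis 169.47672438942928 8.784190507299495
side bar proj [[313.3, 208.7], [312.4, 210.2], [335.4, 219.4], [336.4, 216.8], [313.9, 222.9], [334.5, 242.8]] seen bar ends [[314.25, 210.5], [336.75, 220.0]] bolts [[314.25, 222.5], [335.0, 242.0]]
[[441.28558108  -4.82668785  38.        ]
 [432.87544931  -4.68348169  38.        ]] [[442.28301498  -4.93670111  38.        ]
 [435.92863716  -0.68468605  38.        ]]
```

```bash
cat >> h.py <<'E'
from scipy.spatial.transform import Rotation as Ro
def rows(g,tgt,yaw,n=None,start=None,yaw0=None,step=40,ds=7):
    """print move rows from the present pose to tgt (mm), world yaw in deg, tool pointing down"""
    st=read_state(); p=np.array(st["eef_pos"] if start is None else start,float); r=Ro.from_euler("xyz",st["tool_rot"])
    y0=np.degrees(st["tool_rot"][2]) if yaw0 is None else yaw0
    if yaw0 is not None: r=Ro.from_euler("xyz",[180,0,yaw0],degrees=True)
    if abs(yaw-y0)>180: y0+=360*np.sign(yaw-y0)
    T=np.array(tgt,float); n=n or int(np.ceil(max(np.linalg.norm(T-p)/step,abs(yaw-y0)/ds,1)))
    P=p.copy(); out=[]
    for i in range(1,n+1):
        rt=Ro.from_euler("xyz",[180,0,y0+(yaw-y0)*i/n],degrees=True); pt=p+(T-p)*i/n
        s=(r.inv().apply(pt-P)/10).round(2); w=(r.inv()*rt).as_rotvec(degrees=True).round(2); w=np.where(abs(w)<.03,0,w)
        P=P+r.apply(s*10); r=r*Ro.from_rotvec(w,degrees=True)
        out.append(" ".join(f"{v:g}" for v in [g,*s,*w]))
    for i in range(0,n,5): print("; ".join(out[i:i+5]))
E
python3 - <<'E'
from h import *
rows(-1,(400,300,200),188.8)
print()
rows(-1,(405,-11,120),188.8,start=(400,300,200),yaw0=188.8)
E
```

```text
-1 -2.88 -2.47 0.35 -0.04 0 -3.41; -1 -2.72 -2.63 0.34 0 0 -3.42; -1 -2.57 -2.8 0.34 0 0 -3.41; -1 -2.39 -2.94 0.35 0 0 -3.42; -1 -2.22 -3.07 0.34 0 0 -3.41
-1 -2.02 -3.21 0.35 0 0 -3.42; -1 -1.84 -3.32 0.34 0 0 -3.41; -1 -1.63 -3.42 0.34 0 0 -3.42; -1 -1.42 -3.51 0.35 0 0 -3.41

-1 0.47 -3.42 0.89 0 0 0; -1 0.48 -3.43 0.89 0 0 0; -1 0.47 -3.42 0.89 0 0 0; -1 0.47 -3.42 0.89 0 0 0; -1 0.48 -3.43 0.88 0 0 0
-1 0.47 -3.42 0.89 0 0 0; -1 0.48 -3.42 0.89 0 0 0; -1 0.47 -3.43 0.89 0 0 0; -1 0.47 -3.42 0.89 0 0 0
```

Call:
move_arm --targets "-1 -2.9 -2.5 0.35 0 0 -3.4; -1 -2.7 -2.6 0.35 0 0 -3.4; -1 -2.6 -2.8 0.35 0 0 -3.4; -1 -2.4 -2.9 0.35 0 0 -3.4; -1 -2.2 -3.1 0.35 0 0 -3.4"

```text
clock: 0.72
eef_pos: [330.9, 433.3, 213.7]
tool_rot: [3.141, 0.0, 3.059]
force: [0.6, 0.0, 0.5]
width: 25.3
gripper_force: 0.0
```

Call:
move_arm --targets "-1 -2 -3.2 0.35 0 0 -3.4; -1 -1.8 -3.3 0.35 0 0 -3.4; -1 -1.6 -3.4 0.35 0 0 -3.4; -1 -1.4 -3.5 0.35 0 0 -3.4; -1 0 0 0 0 0 0"

```text
clock: 1.13
eef_pos: [402.8, 291.3, 199.2]
tool_rot: [-3.135, -0.0, -3.0]
force: [0.1, -1.3, 0.3]
width: 0.1
gripper_force: 0.0
```

Call:
move_arm --targets "-1 0.5 -3.4 0.9 0 0 0; -1 0.5 -3.4 0.9 0 0 0; -1 0.5 -3.4 0.9 0 0 0; -1 0.5 -3.4 0.9 0 0 0; -1 0.5 -3.4 0.9 0 0 0"

```text
clock: 1.55
eef_pos: [399.8, 127.6, 154.7]
tool_rot: [3.141, 0.001, -2.99]
force: [1.4, 0.1, 0.0]
width: -0.0
gripper_force: 0.0
```

Call:
move_arm --targets "-1 0.5 -3.4 0.9 0 0 0; -1 0.5 -3.4 0.9 0 0 0; -1 0.5 -3.4 0.9 0 0 0; -1 0.5 -3.4 0.9 0 0 0; -1 0 0 0 0 0 0"

```text
clock: 1.97
eef_pos: [399.1, -15.5, 117.7]
tool_rot: [-3.139, -0.004, -3.002]
force: [-0.5, -0.4, -0.1]
width: -0.5
gripper_force: 0.0
```

Call:
move_arm --targets "-1 -0.6 0.35 3 0 0 0; -1 0 0 3 0 0 0; -1 0 0 2 0 0 0; -1 0 0 1.1 0 0 0; -1 0 0 0 0 0 0"

```text
clock: 2.38
eef_pos: [404.1, -8.0, 49.2]
tool_rot: [-3.132, -0.009, -2.99]
force: [-0.2, -0.4, -0.9]
width: 0.0
gripper_force: 0.0
```

```bash
python3 - <<'E'
from h import *
print(read_state()["eef_pos"],read_state()["force"])
d=cams.get_image("top"); s=cams.get_image("side")
a=cv2.resize(d["color"][140:290,270:360],None,fx=4,fy=4,interpolation=2); b=cv2.resize(s["color"][200:310,245:355],None,fx=4,fy=4,interpolation=2)
o=np.zeros((600,800,3),np.uint8); o[:600,:360]=a; o[:440,360:800]=b
cv2.imwrite("pics/c2.png",o[:,:,::-1])
E
```

```text
[404.09866249  -7.95293851  49.17763717] [-0.17355266 -0.39015971 -0.88975872]
```

View pics/c2.png

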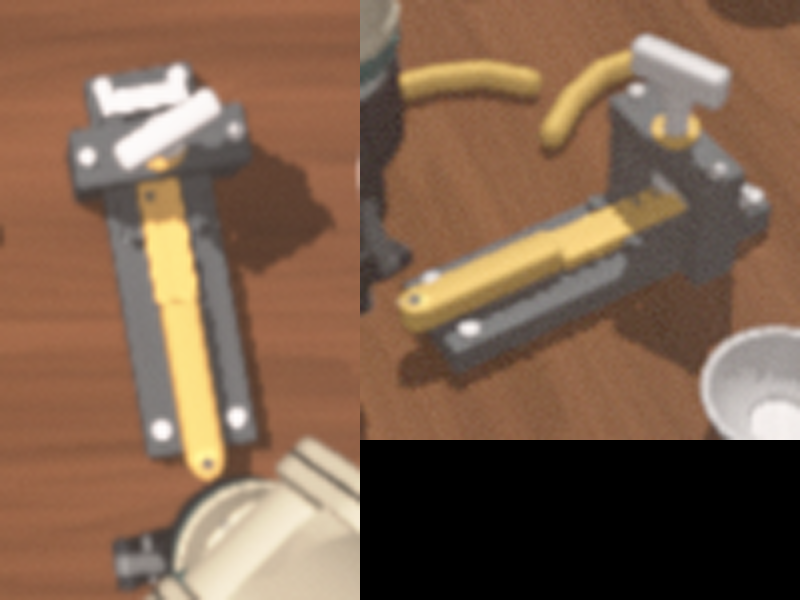

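The fingers are behind the handle's rear end, which sits at (207,465) in the crop, but the TCP stopped at z 49. I'll check for a joint limit.

```bash
python3 -c "
from h import *
s=read_state();print(s['qpos'].round(3),s['qd'].round(3))"
```

```text
[ 0.098  0.667 -0.226  2.313  0.698  0.234  0.956] [-0.01  -0.025  0.015 -0.001 -0.018 -0.001  0.005]
```

Call:
move_arm --targets "-1 0 -0.2 1 0 0 0; -1 0 0 1 0 0 0; -1 0 0 0 0 0 0"

```text
clock: 2.73
eef_pos: [404.9, -10.6, 30.5]
tool_rot: [-3.131, -0.007, -2.99]
force: [-0.4, -0.1, -0.2]
width: 0.1
gripper_force: 0.0
```

```bash
python3 -c "
from h import *
s=read_state();print(s['qpos'].round(3),s['qd'].round(3))"
```

```text
[ 0.148  0.722 -0.292  2.318  1.011  0.24   0.649] [-0.016 -0.03   0.02  -0.    -0.192 -0.003  0.208]
```

Call:
move_arm --targets "-1 -0.5 0 0.2 0 0 0; -1 -0.4 0 0.1 0 0 0; -1 -0.3 0 0 0 0 0; -1 -0.3 0 0 0 0 0; -1 -0.2 0 0 0 0 0"

```text
clock: 3.15
eef_pos: [422.5, -7.7, 27.9]
tool_rot: [-3.131, -0.005, -2.991]
force: [0.2, -0.3, 1.0]
width: 0.2
gripper_force: 0.0
```

Call:
move_arm --targets "-1 -0.3 0 0 0 0 0; -1 -0.3 0 0 0 0 0; -1 -0.3 0 0 0 0 0; -1 -0.3 0 0 0 0 0; -1 -0.3 0 0 0 0 0"

```text
clock: 3.57
eef_pos: [436.3, -5.7, 27.4]
tool_rot: [-3.131, -0.007, -2.991]
force: [-1.5, 0.4, 1.8]
width: -0.0
gripper_force: 1.1
```

Call:
move_arm --targets "-1 -0.15 0 0 0 0 0; -1 -0.15 0 0 0 0 0; -1 -0.15 0 0 0 0 0; -1 -0.15 0 0 0 0 0; -1 -0.15 0 0 0 0 0"

```text
clock: 3.98
eef_pos: [443.9, -4.5, 27.4]
tool_rot: [-3.131, -0.007, -2.99]
force: [-2.1, -0.3, 1.4]
width: 0.1
gripper_force: 1.1
```

```bash
python3 - <<'E'
from h import *
print(read_state()["eef_pos"],read_state()["force"])
d=cams.get_image("top"); s=cams.get_image("side")
u=np.array([.988,.153]);A=np.array([616.5,22])
m=brass(d,(295,178,340,265)); w=onz(d,np.argwhere(m)[:,::-1],38)[:,:2]; print("rear along",((w-A)@u).min())
E
```

```text
[443.88214169  -4.48063238  27.4077373 ] [-2.06568861 -0.26966248  1.36666554]
rear along -142.41198448606696
```

Call:
move_arm --targets "-1 -0.1 0 0 0 0 0; -1 -0.1 0 0 0 0 0; -1 -0.1 0 0 0 0 0"

```text
clock: 4.33
eef_pos: [446.7, -4.1, 27.4]
tool_rot: [-3.131, -0.007, -2.99]
force: [-2.2, -1.3, 0.6]
width: 0.2
gripper_force: 1.1
```

Call:
move_arm --targets "-1 -0.1 0 0 0 0 0; -1 -0.1 0 0 0 0 0"

```text
clock: 4.5
eef_pos: [448.8, -3.7, 27.4]
tool_rot: [-3.131, -0.007, -2.99]
force: [-1.8, -0.3, 1.5]
width: 0.1
gripper_force: 1.1
```

Call:
move_arm --targets "-1 -0.1 0 0 0 0 0"

```text
clock: 4.58
eef_pos: [449.5, -3.6, 27.3]
tool_rot: [-3.131, -0.007, -2.991]
force: [-4.8, -0.6, 3.0]
width: -0.1
gripper_force: 2.4
```

Call:
move_arm --targets "-1 -0.05 0 0 0 0 0; -1 0 0 0 0 0 0; -1 0 0 0 0 0 0"

```text
clock: 4.83
eef_pos: [449.5, -3.7, 27.3]
tool_rot: [-3.131, -0.008, -2.99]
force: [-3.9, -0.3, 2.7]
width: -0.1
gripper_force: 2.4
```

Call:
move_arm --targets "-1 -0.1 0 0 0 0 0; -1 0 0 0 0 0 0"

```text
clock: 5.0
eef_pos: [449.6, -3.7, 27.2]
tool_rot: [-3.131, -0.009, -2.99]
force: [-6.8, 0.5, 3.2]
width: -0.1
gripper_force: 3.3
```

Call:
move_arm --targets "-1 0.5 0 0 0 0 0; -1 0.7 0 -0.5 0 0 0; -1 0 0 -3 0 0 0; -1 0 0 -4 0 0 0; -1 0 0 -4 0 0 0"

```text
clock: 5.42
eef_pos: [439.5, -3.4, 143.7]
tool_rot: [-3.133, -0.007, -2.989]
force: [1.3, -1.1, 0.4]
width: -0.3
gripper_force: 0.0
```

Call:
move_arm --targets "1 0 0 -4 0 0 0; 1 0 0 -3 0 0 0; 1 0 0 0 0 0 0"

```text
clock: 5.67
eef_pos: [444.6, -2.1, 218.1]
tool_rot: [-3.129, 0.006, -2.991]
force: [1.5, -0.7, 0.4]
width: 36.0
gripper_force: 0.0
```

```bash
python3 - <<'E'
from h import *
print(read_state()["eef_pos"],read_state()["force"],read_state()["qpos"])
s=cams.get_image("side")
print("home rear hole seen on z38?"); 
m=brass(s,(300-55,235,325,290)); p=np.argwhere(m)[:,::-1]; w=onz(s,p,38)[:,:2]; print("rear along (side), was ~-184:",(((w-[616.5,22])@[.988,.153]).min()))
rows(1,(616.5,22,175),125.8)
E
```

```text
[444.60011601  -2.10421941 218.07301853] [ 1.53772924 -0.73437158  0.42287451] [ 0.52250471  0.45478118 -0.81808023  2.07103535  0.48075909  0.80254641
  1.13369778]
home rear hole seen on z38?
rear along (side), was ~-184: -162.01700712694242
1 -1.94 -0.01 0.46 -0.69 0.19 6.98; 1 -1.94 0.22 0.45 0 0 6.97; 1 -1.89 0.46 0.45 0 0 6.98; 1 -1.82 0.68 0.46 0 0 6.98; 1 -1.73 0.9 0.45 0 0 6.98
1 -1.6 1.1 0.45 0 0 6.98; 1 -1.46 1.29 0.45 0 0 6.97; 1 -1.29 1.45 0.46 0 0 6.98; 1 -1.1 1.61 0.45 0 0 6.98
```

Call:
move_arm --targets "1 -1.94 0 0.45 -0.7 0.2 7; 1 -1.94 0.22 0.45 0 0 7; 1 -1.9 0.46 0.45 0 0 7; 1 -1.82 0.68 0.45 0 0 7; 1 -1.73 0.9 0.45 0 0 7"

```text
clock: 6.13
eef_pos: [537.2, 10.6, 188.0]
tool_rot: [-3.137, -0.009, 2.676]
force: [0.8, 0.1, -0.2]
width: 85.3
gripper_force: 0.0
```

Call:
move_arm --targets "1 -1.6 1.1 0.45 0 0 7; 1 -1.46 1.3 0.45 0 0 7; 1 -1.3 1.45 0.45 0 0 7; 1 -1.1 1.6 0.45 0 0 7; 1 0 0 0 0 0 0"

```text
clock: 6.55
eef_pos: [616.3, 22.6, 168.5]
tool_rot: [-3.136, -0.005, 2.189]
force: [1.0, 0.1, 0.2]
width: 85.5
gripper_force: 0.0
```

```bash
python3 - <<'E'
from h import *
st=read_state();print(st)
d=cams.get_image("top"); s=cams.get_image("side")
a=cv2.resize(d["color"][140:270,270:360],None,fx=4,fy=4,interpolation=2); b=cv2.resize(s["color"][150:285,245:355],None,fx=4,fy=4,interpolation=2)
o=np.zeros((540,800,3),np.uint8); o[:520,:360]=a; o[:540,360:800]=b
cv2.imwrite("pics/c3.png",o[:,:,::-1])
rows(1,(616.5,22,111),125.8)
E
```

```text
{'clock': 6.55, 'qpos': array([ 0.17424237,  0.68456737, -0.42203413,  1.66291696,  0.34148889,
        0.87533473,  0.23200447]), 'qd': array([ 0.03406535, -0.03849122, -0.03965642,  0.08059616,  0.01555012,
        0.02546873,  0.12653806]), 'tau': array([ -0.2049271 , -54.75932479,  -4.84612852, -16.46884382,
        -0.15727489,   0.2033279 ,  -0.839679  ]), 'eef_pos': array([616.25131222,  22.63587904, 168.51356093]), 'tool_rot': array([-3.13612033, -0.00488295,  2.18909767]), 'force': array([1.00451574, 0.12023822, 0.2208763 ]), 'torque': array([ 0.02525789, -0.00976151,  0.05498941]), 'gripper_force': 0.0, 'width': 85.50659433497701}
1 -0.12 0.17 2.9 -0.51 -0.37 0; 1 -0.11 0.14 2.9 0 0 0
```

View pics/c3.png

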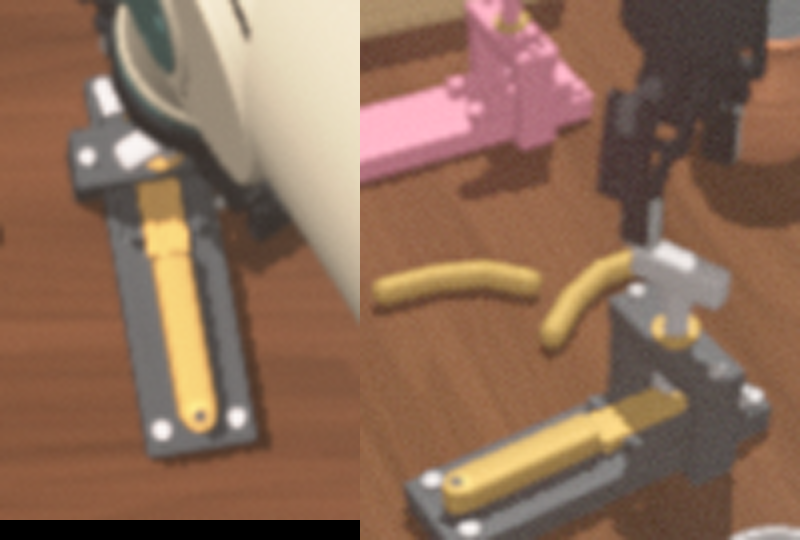

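The handle is home: its rear has moved from -184 to about -160 mm along the channel. The open fingers straddle the bar, so I descend and grip.

Call:
move_arm --targets "1 -0.1 0.15 2.9 -0.5 -0.35 0; 1 -0.1 0.1 2.75 0 0 0; 0 0 0 0 0 0 0; -1 0 0 0 0 0 0; -1 0 0 0 0 0 0"

```text
clock: 7.07
eef_pos: [616.6, 21.8, 115.0]
tool_rot: [3.139, 0.0, 2.194]
force: [0.7, -0.1, 0.4]
width: 51.5
gripper_force: 0.0
```

Call:
move_arm --targets "-1 0 0 0 0 0 0; -1 0 0 0 0 0 0; -1 0 0 0 0 0 0"

```text
clock: 7.32
eef_pos: [617.9, 22.3, 115.9]
tool_rot: [3.136, 0.002, 2.193]
force: [0.7, 0.7, 5.5]
width: 18.9
gripper_force: 58.5
```

```bash
python3 -c "
from h import *
s=read_state();print(s['eef_pos'],s['tool_rot'],s['force'],s['torque'],s['width'],s['gripper_force'])"
```

```text
[617.94023987  22.25086397 115.89217311] [3.13622957e+00 1.80942731e-03 2.19330682e+00] [0.65444703 0.65276321 5.45273638] [ 0.13539923 -0.10923069  0.03739611] 18.853670167608218 58.54820966720581
```

Call:
move_arm --targets "-1 0 0 0 0 0 0; -1 0 0 0 0 0 0; -1 0 0 0 0 0 0; -1 0 0 0 0 0 0; -1 0 0 0 0 0 0"

```text
clock: 7.73
eef_pos: [617.9, 22.2, 115.9]
tool_rot: [3.136, 0.002, 2.193]
force: [-0.7, 0.8, 6.8]
width: 19.0
gripper_force: 58.5
```

```bash
cat > st.py <<'E'
from h import *
s=read_state();print(s['clock'],s['eef_pos'].round(2),"yaw",np.degrees(s['tool_rot'][2]).round(2),"F",s['force'].round(2),"T",s['torque'].round(4),s['width'].round(2),"q7",s['qpos'][6].round(3),"tau7",s['tau'][6].round(4))
E
python3 st.py
```

```text
Traceback (most recent call last):
  File "st.py", line 2, in <module>
    s=read_state();print(s['clock'],s['eef_pos'].round(2),"yaw",np.degrees(s['tool_rot'][2]).round(2),"F",s['force'].round(2),"T",s['torque'].round(4),s['width'].round(2),"q7",s['qpos'][6].round(3),"tau7",s['tau'][6].round(4))
                                                                                                                                                       ^^^^^^^^^^^^^^^^
AttributeError: 'float' object has no attribute 'round'
```

```bash
sed -i "s/s\['width'\].round(2)/round(s['width'],2)/" st.py; python3 st.py
```

```text
7.7333 [617.92  22.24 115.86] yaw 125.67 F [-0.72  0.78  6.81] T [ 0.1272 -0.0358 -0.0179] 19.04 q7 0.199 tau7 0.0053
```

Call:
move_arm --targets "0 0 0 0 0 0 0; 0 0 0 0 0 0 0; 0 0 0 0 0 0 0"

```text
clock: 7.98
eef_pos: [616.0, 21.5, 113.9]
tool_rot: [3.141, 0.0, 2.193]
force: [-0.1, 0.0, 0.4]
width: 42.7
gripper_force: 0.0
```

```bash
python3 st.py; python3 - <<'E'
from h import *
s=cams.get_image("side")
cv2.imwrite("pics/c4.png",cv2.resize(s["color"][170:260,270:370],None,fx=6,fy=6,interpolation=2)[:,:,::-1])
E
```

```text
7.9833 [616.04  21.46 113.85] yaw 125.65 F [-0.06  0.01  0.43] T [0.0286 0.0254 0.0022] 42.71 q7 0.198 tau7 0.0008
```

View pics/c4.png

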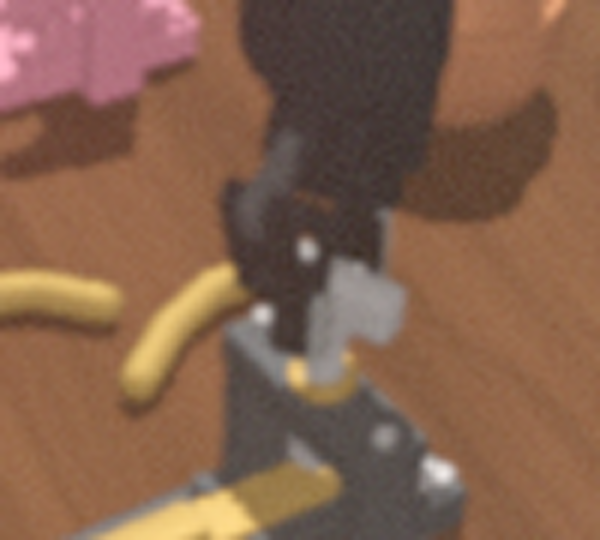

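The view shows the fingers straddling the bar, with the tips just above the collar at about (320,370). Gripping pushed the tool up 2 mm and sideways 2 mm, so I recentre and grip slightly higher.

Call:
move_arm --targets "0 0 0.2 -0.4 0 0 0; -1 0 0 0 0 0 0; -1 0 0 0 0 0 0; -1 0 0 0 0 0 0; -1 0 0 0 0 0 0"

```text
clock: 8.45
eef_pos: [617.8, 22.6, 118.8]
tool_rot: [3.141, 0.0, 2.192]
force: [-2.5, -0.9, 7.5]
width: 15.0
gripper_force: 64.8
```

Call:
move_arm --targets "-1 0 0 0 0 0 0; -1 0 0 0 0 0 0; -1 0 0 0 0 0 0"

```text
clock: 8.7
eef_pos: [617.8, 22.6, 118.8]
tool_rot: [3.141, 0.0, 2.192]
force: [-2.5, -0.2, 7.4]
width: 15.4
gripper_force: 64.7
```

```bash
python3 st.py
```

```text
8.7 [617.79  22.61 118.84] yaw 125.61 F [-2.47 -0.18  7.37] T [-0.1297  0.5346 -0.1622] 15.44 q7 0.2 tau7 0.1504
```

Call:
move_arm --targets "-1 0 0 0.06 0 0 7; -1 0 0 0.06 0 0 7; -1 0 0 0.06 0 0 7; -1 0 0 0.06 0 0 7; -1 0 0 0.06 0 0 7"

```text
clock: 9.12
eef_pos: [617.3, 22.1, 116.0]
tool_rot: [3.141, 0.0, 1.576]
force: [-4.6, -0.9, 8.8]
width: 14.6
gripper_force: 68.0
```

```bash
python3 st.py
```

```text
9.1167 [617.31  22.15 116.  ] yaw 90.3 F [-4.59 -0.93  8.82] T [-0.2823  0.9133  0.0718] 14.59 q7 -0.275 tau7 1.0855
```

Call:
move_arm --targets "-1 0 0 0.06 0 0 7; -1 0 0 0.06 0 0 7; -1 0 0 0.06 0 0 7; -1 0 0 0.06 0 0 7; -1 0 0 0.06 0 0 7"

```text
clock: 9.53
eef_pos: [616.6, 22.4, 113.1]
tool_rot: [-3.141, 0.001, 0.965]
force: [-6.1, -0.8, 11.7]
width: 14.8
gripper_force: 68.3
```

```bash
python3 st.py
```

```text
9.5333 [616.65  22.38 113.09] yaw 55.32 F [-6.1  -0.81 11.74] T [-0.302   1.176   0.0952] 14.78 q7 -0.734 tau7 1.0695
```

Call:
move_arm --targets "-1 -0.1 -0.15 -0.3 0 0 0; -1 0 0 0.04 0 0 5; -1 0 0 0.04 0 0 5"

```text
clock: 9.78
eef_pos: [616.4, 22.6, 112.6]
tool_rot: [3.141, -0.001, 0.795]
force: [3.9, -0.8, -11.1]
width: 14.7
gripper_force: 66.7
```

```bash
python3 st.py; python3 - <<'E'
from h import *
s=cams.get_image("side")
o=cv2.resize(s["color"][215:265,285:350],None,fx=10,fy=10,interpolation=2)
cv2.imwrite("pics/c5.png",o[:,:,::-1])
# foot/tang prediction: tang top z30 on axis, and foot bottom heights, edge facing the camera
for z in (30,35,40,45): print(z,(proj(s,[[617.5-9,22-8,z],[617.5,22,z]])-[285,215])*10)
E
```

```text
9.7833 [616.44  22.62 112.64] yaw 45.57 F [  3.92  -0.81 -11.14] T [-0.1714 -0.6891  0.1462] 14.68 q7 -0.86 tau7 0.7155
30 [[361.05346069 368.85649486]
 [380.00651957 337.48048072]]
35 [[361.99313176 354.20737881]
 [380.99888368 322.84706619]]
40 [[362.93805656 339.45885294]
 [381.99673497 308.11545036]]
45 [[363.88826971 324.61003328]
 [383.00010897 293.2847721 ]]
```

View pics/c5.png

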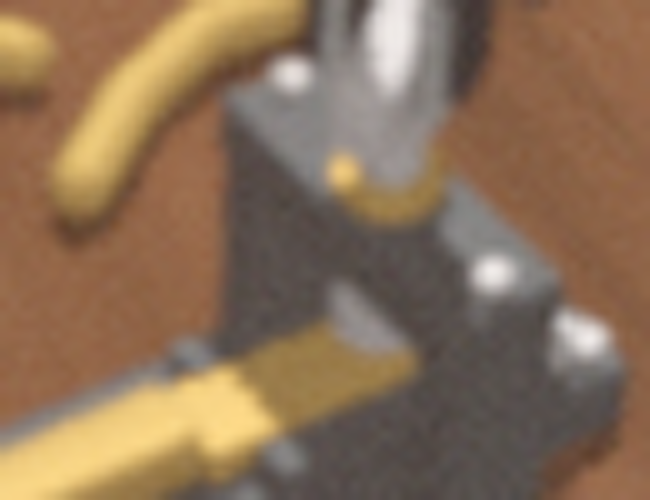

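The foot shows as the grey patch from (335,285) to (410,350), just above the tang. I'll check its rim height by projection.

```bash
python3 - <<'E'
from h import *
s=cams.get_image("side")
R=cv2.Rodrigues(s["rvec"])[0]; c=-R.T@s["tvec"]; print("cam",c.round())
a=np.arctan2(c[1]-22,c[0]-617)
for z in (30,34,38,42):
    print(z,[tuple(((q-[285,215])*10).round().astype(int)) for q in proj(s,[[617+12*np.cos(a+t),22.3+12*np.sin(a+t),z] for t in np.radians([-90,-60,-30,0,30,60,90])])])
# sharpness profile along vertical at columns 334..  (gray vs brass)
h=cv2.cvtColor(s["color"],cv2.COLOR_RGB2HSV)
for x in range(317,327): print(x,[f"{h[y,x,1]}" for y in range(240,256)])
E
```

```text
cam [ 277. -602.  725.]
30 [(np.int64(329), np.int64(334)), (np.int64(334), np.int64(351)), (np.int64(351), np.int64(365)), (np.int64(375), np.int64(372)), (np.int64(400), np.int64(369)), (np.int64(419), np.int64(357)), (np.int64(427), np.int64(341))]
34 [(np.int64(329), np.int64(322)), (np.int64(335), np.int64(340)), (np.int64(352), np.int64(354)), (np.int64(376), np.int64(360)), (np.int64(401), np.int64(357)), (np.int64(420), np.int64(346)), (np.int64(428), np.int64(329))]
38 [(np.int64(330), np.int64(310)), (np.int64(335), np.int64(328)), (np.int64(352), np.int64(342)), (np.int64(377), np.int64(348)), (np.int64(402), np.int64(345)), (np.int64(421), np.int64(334)), (np.int64(429), np.int64(317))]
42 [(np.int64(331), np.int64(298)), (np.int64(336), np.int64(316)), (np.int64(353), np.int64(330)), (np.int64(378), np.int64(336)), (np.int64(403), np.int64(334)), (np.int64(422), np.int64(322)), (np.int64(429), np.int64(305))]
317 ['40', '35', '37', '35', '28', '23', '46', '96', '124', '128', '137', '136', '132', '138', '132', '127']
318 ['40', '34', '25', '25', '25', '20', '24', '53', '8
[... 189 characters left out ...]
'19', '18', '16', '14', '23', '51', '103', '130', '128', '136', '123', '98']
321 ['38', '42', '44', '33', '28', '25', '13', '14', '17', '35', '92', '124', '133', '136', '113', '70']
322 ['38', '36', '36', '34', '34', '20', '21', '16', '15', '29', '81', '124', '132', '126', '105', '49']
323 ['38', '36', '42', '34', '37', '42', '33', '21', '18', '27', '87', '131', '126', '123', '81', '37']
324 ['29', '29', '27', '42', '39', '34', '35', '29', '16', '33', '88', '124', '129', '102', '58', '44']
325 ['30', '38', '32', '39', '36', '39', '40', '36', '30', '47', '104', '124', '113', '79', '39', '29']
326 ['33', '29', '35', '34', '30', '42', '34', '40', '43', '59', '97', '104', '91', '47', '36', '24']
```

Call:
move_arm --targets "-1 0.05 0.05 0.19 0 0 5; -1 0 0 0.04 0 0 5; -1 0 0 0.04 0 0 5"

```text
clock: 10.13
eef_pos: [616.3, 22.8, 111.3]
tool_rot: [-3.141, -0.0, 0.535]
force: [-0.3, -0.4, -3.7]
width: 14.5
gripper_force: 68.1
```

```bash
python3 st.py
```

```text
10.1333 [616.3   22.83 111.31] yaw 30.66 F [-0.33 -0.41 -3.69] T [-0.1746 -0.0476  0.1522] 14.55 q7 -1.052 tau7 0.6839
```

Call:
move_arm --targets "-1 0 0 0.06 0 0 7; -1 0 0 0.06 0 0 7; -1 0 0 0.06 0 0 7; -1 0 0 0.06 0 0 7; -1 0 0 0.06 0 0 7"

```text
clock: 10.55
eef_pos: [616.2, 23.4, 108.4]
tool_rot: [-3.14, 0.0, -0.077]
force: [-0.3, 0.8, -2.5]
width: 14.4
gripper_force: 68.3
```

```bash
python3 st.py; python3 - <<'E'
from h import *
s=cams.get_image("side")
h=cv2.cvtColor(s["color"],cv2.COLOR_RGB2HSV)
for x in range(320,326): print(x,[f"{h[y,x,1]}" for y in range(244,256)])
for z in range(30,40,2): print(z,proj(s,[[617-6.3,22.3-10.5,z],[617-8,22.3-9,z]]).round(1).tolist())
E
```

```text
10.55 [616.19  23.45 108.38] yaw -4.42 F [-0.33  0.76 -2.48] T [-0.0324  0.0487  0.1183] 14.4 q7 -1.503 tau7 1.0011
320 ['33', '21', '20', '18', '14', '19', '44', '93', '127', '136', '124', '97']
321 ['39', '28', '20', '20', '19', '15', '30', '75', '124', '130', '109', '71']
322 ['42', '38', '26', '20', '17', '19', '22', '73', '119', '133', '100', '43']
323 ['44', '39', '27', '20', '18', '15', '23', '69', '113', '117', '82', '43']
324 ['43', '39', '32', '33', '23', '18', '29', '82', '115', '105', '49', '33']
325 ['33', '44', '42', '39', '28', '25', '46', '92', '111', '82', '39', '46']
30 [[322.3, 252.2], [321.4, 252.0]]
32 [[322.4, 251.6], [321.5, 251.4]]
34 [[322.4, 251.1], [321.5, 250.8]]
36 [[322.4, 250.5], [321.5, 250.3]]
38 [[322.5, 249.9], [321.6, 249.7]]
```

Call:
move_arm --targets "1 0 0 0 0 0 0; 1 0 0 0 0 0 0; 1 0 0 0 0 0 0; 1 0 0 0 0 0 0; 1 0 0 0 0 0 0"

```text
clock: 11.02
eef_pos: [617.0, 22.9, 108.6]
tool_rot: [-3.14, -0.001, -0.075]
force: [0.2, -0.0, 0.4]
width: 74.4
gripper_force: 0.0
```

```bash
python3 st.py
```

```text
11.0167 [617.01  22.88 108.58] yaw -4.27 F [ 0.16 -0.02  0.45] T [ 0.0385 -0.0188  0.0327] 74.44 q7 -1.501 tau7 0.0142
```

Call:
move_arm --targets "1 0 0 0 0 0 -7; 1 0 0 0 0 0 -7; 1 0 0 0 0 0 -7; 1 0 0 0 0 0 -7; 1 0 0 0 0 0 -7"

```text
clock: 11.43
eef_pos: [617.0, 22.8, 108.5]
tool_rot: [3.142, -0.002, 0.542]
force: [-0.4, 0.4, 0.5]
width: 85.3
gripper_force: 0.0
```

Call:
move_arm --targets "1 0 0 0 0 0 -7; 1 0 0 0 0 0 -7; 1 0 0 0 0 0 -7; 1 0 0 0 0 0 -7; 1 0 0 0 0 0 -7"

```text
clock: 11.85
eef_pos: [617.0, 22.7, 108.5]
tool_rot: [3.14, -0.001, 1.153]
force: [-0.1, -0.3, -0.2]
width: 85.4
gripper_force: 0.0
```

Call:
move_arm --targets "1 0 0 0 0 0 -7; 1 0 0 0 0 0 -7; 1 0 0 0 0 0 -7; 1 0 0 0 0 0 -7; 1 0 0 0 0 0 -7"

```text
clock: 12.27
eef_pos: [617.0, 22.6, 108.5]
tool_rot: [3.14, -0.0, 1.763]
force: [-0.6, 0.3, 0.7]
width: 85.6
gripper_force: 0.0
```

Call:
move_arm --targets "1 0 0 0 0 0 -7; 1 0 0 0 0 0 -7; 1 0 0 0 0 0 -7; 1 0 0 0 0 0 -7; 1 0 0 0 0 0 -7"

```text
clock: 12.68
eef_pos: [617.0, 22.5, 108.5]
tool_rot: [3.14, 0.001, 2.374]
force: [0.1, -0.4, -0.3]
width: 85.5
gripper_force: 0.0
```

Call:
move_arm --targets "1 0 0 0 0 0 -7; 1 0 0 0 0 0 -7; 1 0 0 0 0 0 -7; 1 0 0 0 0 0 -7; 1 0 0 0 0 0 -5"

```text
clock: 13.1
eef_pos: [617.0, 22.4, 108.5]
tool_rot: [3.141, 0.001, 2.95]
force: [-0.3, -0.4, -0.2]
width: 85.7
gripper_force: 0.0
```

```bash
python3 st.py
```

```text
13.1 [617.04  22.37 108.45] yaw 169.0 F [-0.31 -0.37 -0.21] T [-0.0171 -0.0154 -0.01  ] 85.68 q7 0.784 tau7 -0.6233
```

Call:
move_arm --targets "1 0 0 0 0 0 -6.4; -1 0 0 0 0 0 0; -1 0 0 0 0 0 0; -1 0 0 0 0 0 0; -1 0 0 0 0 0 0"

```text
clock: 13.52
eef_pos: [616.9, 22.8, 108.4]
tool_rot: [3.141, 0.001, 3.054]
force: [-0.4, 0.5, 1.2]
width: 38.8
gripper_force: 0.0
```

Call:
move_arm --targets "-1 0 0 0 0 0 0; -1 0 0 0 0 0 0; -1 0 0 0 0 0 0; -1 0 0 0 0 0 0"

```text
clock: 13.85
eef_pos: [617.0, 23.3, 108.7]
tool_rot: [3.14, 0.002, 3.055]
force: [-1.3, -0.3, 2.7]
width: 14.5
gripper_force: 61.6
```

```bash
python3 st.py
```

```text
13.85 [616.98  23.34 108.68] yaw 175.05 F [-1.3  -0.31  2.7 ] T [ 0.056   0.192  -0.0887] 14.45 q7 0.868 tau7 0.0911
```

Call:
move_arm --targets "-1 0 0 0.034 0 0 4; -1 0 0 0.034 0 0 4; -1 0 0 0.034 0 0 4; -1 0 0 0.034 0 0 4"

```text
clock: 14.18
eef_pos: [617.0, 23.4, 107.3]
tool_rot: [3.14, 0.001, 2.773]
force: [-0.3, 0.8, 2.0]
width: 14.7
gripper_force: 61.6
```

```bash
python3 st.py
```

```text
14.1833 [616.96  23.44 107.32] yaw 158.9 F [-0.25  0.77  1.95] T [0.1675 0.1851 0.1116] 14.67 q7 0.64 tau7 0.6022
```

Call:
move_arm --targets "-1 0 0 0.034 0 0 4; -1 0 0 0.034 0 0 4"

```text
clock: 14.35
eef_pos: [617.0, 23.5, 106.7]
tool_rot: [3.14, 0.001, 2.634]
force: [-0.0, 1.0, 2.1]
width: 14.5
gripper_force: 61.6
```

```bash
python3 st.py
```

```text
14.35 [617.01  23.46 106.67] yaw 150.9 F [-0.    0.98  2.05] T [0.1369 0.2317 0.0857] 14.54 q7 0.529 tau7 0.5963
```

Call:
move_arm --targets "-1 0 0 0.034 0 0 4; -1 0 0 0.034 0 0 4"

```text
clock: 14.52
eef_pos: [617.0, 23.5, 106.0]
tool_rot: [3.139, 0.001, 2.494]
force: [-0.9, 0.8, 2.4]
width: 14.8
gripper_force: 61.6
```

```bash
cat > edge.py <<'E'
from h import *
V=[]
for i in range(3):
    s=cams.get_image("side"); h=cv2.cvtColor(s["color"],cv2.COLOR_RGB2HSV)[:,:,1].astype(float)
    for x in range(321,325):
        c=h[246:254,x]; k=next((i for i in range(7) if c[i]<75<=c[i+1]),None)
        if k is not None: V.append(246+k+(75-c[k])/(c[k+1]-c[k]))
print("edge row",np.mean(V),len(V))
E
python3 st.py; python3 edge.py
```

```text
14.5167 [617.02  23.52 106.01] yaw 142.9 F [-0.86  0.82  2.36] T [0.121  0.2425 0.0899] 14.76 q7 0.418 tau7 0.5906
edge row 251.90034244078365 12
```

Call:
move_arm --targets "-1 0 0 0.034 0 0 4; -1 0 0 0.034 0 0 4"

```text
clock: 14.83
eef_pos: [617.0, 23.5, 105.3]
tool_rot: [3.139, 0.0, 2.357]
force: [-1.6, 1.6, 3.5]
width: 15.1
gripper_force: 61.9
```

```bash
python3 st.py
```

```text
14.8333 [617.03  23.5  105.33] yaw 135.03 F [-1.6   1.59  3.55] T [0.2289 0.2885 0.0704] 15.1 q7 0.311 tau7 0.6324
```

Call:
move_arm --targets "-1 0 0 0.034 0 0 4; -1 0 0 0.034 0 0 4"

```text
clock: 15.0
eef_pos: [617.1, 23.6, 104.7]
tool_rot: [3.139, -0.0, 2.217]
force: [-0.8, 0.6, 4.4]
width: 14.4
gripper_force: 61.9
```

```bash
python3 st.py
```

```text
15.0 [617.09  23.57 104.68] yaw 127.03 F [-0.77  0.59  4.4 ] T [0.2528 0.2627 0.1819] 14.42 q7 0.202 tau7 0.5506
```

Call:
move_arm --targets "-1 0 0 0.034 0 0 4; -1 0 0 0.034 0 0 4"

```text
clock: 15.17
eef_pos: [617.1, 23.6, 104.1]
tool_rot: [3.139, -0.0, 2.078]
force: [-0.2, 2.1, 4.9]
width: 14.7
gripper_force: 61.9
```

```bash
python3 st.py
```

```text
15.1667 [617.12  23.57 104.05] yaw 119.03 F [-0.19  2.13  4.91] T [0.2467 0.2269 0.2109] 14.71 q7 0.094 tau7 0.5275
```

```bash
python3 edge.py; python3 edge.py; python3 st.py
```

```text
edge row 251.88701113369913 12
edge row 251.87872467044767 12
15.4667 [617.12  23.57 104.05] yaw 119.23 F [-1.2   2.41  5.29] T [ 0.321   0.2604 -0.0872] 14.97 q7 0.097 tau7 0.0884
```

Both the torque trend and the foot edge put contact at yaw 139°, so about 10 N now. I'll turn another 8°.

Call:
move_arm --targets "-1 0 0 0.034 0 0 4; -1 0 0 0.034 0 0 4"

```text
clock: 15.63
eef_pos: [617.1, 23.6, 103.4]
tool_rot: [3.139, -0.001, 1.939]
force: [-0.9, 2.1, 5.7]
width: 14.6
gripper_force: 62.1
```

```bash
python3 st.py
```

```text
15.6333 [617.12  23.59 103.35] yaw 111.09 F [-0.89  2.12  5.72] T [0.3402 0.2912 0.1381] 14.63 q7 -0.012 tau7 0.5693
```

Call:
move_arm --targets "-1 0 0 0 0 0 0; -1 0 0 0 0 0 0; -1 0 0 0 0 0 0"

```text
clock: 15.88
eef_pos: [617.1, 23.6, 103.4]
tool_rot: [3.139, -0.001, 1.941]
force: [-1.7, 2.4, 5.8]
width: 14.5
gripper_force: 62.0
```

```bash
python3 st.py
```

```text
15.8833 [617.14  23.56 103.36] yaw 111.23 F [-1.65  2.42  5.83] T [ 0.3263  0.2593 -0.0447] 14.47 q7 -0.01 tau7 0.0881
```

Call:
move_arm --targets "1 0 0 0 0 0 0; 1 0 0 0 0 0 0; 1 0 0 0 0 0 0; 1 0 0 0 0 0 0; 1 0 0 0 0 0 0"

```text
clock: 16.3
eef_pos: [616.7, 22.5, 102.7]
tool_rot: [3.141, -0.0, 1.938]
force: [-0.9, -0.3, -0.2]
width: 73.9
gripper_force: 0.0
```

Call:
move_arm --targets "1 0 0 -2 0 0 0; 1 0 0 -4 0 0 0; 1 0 0 -4 0 0 0; 1 0 0 -4 0 0 0; 1 0 0 0 0 0 0"

```text
clock: 16.72
eef_pos: [621.5, 23.8, 251.3]
tool_rot: [3.126, 0.004, 1.938]
force: [1.1, -0.1, 0.2]
width: 85.5
gripper_force: 0.0
```

```bash
python3 st.py; python3 edge.py; python3 - <<'E'
from h import *
d=cams.get_image("side"); cv2.imwrite("pics/c6.png",cv2.resize(d["color"][180:300,240:390],None,fx=4,fy=4,interpolation=2)[:,:,::-1])
E
```

```text
16.7167 [621.47  23.77 251.29] yaw 111.06 F [ 1.09 -0.1   0.17] T [ 0.0193 -0.1413  0.0356] 85.46 q7 0.061 tau7 0.1885
edge row 251.8787124360272 12
```

View pics/c6.png

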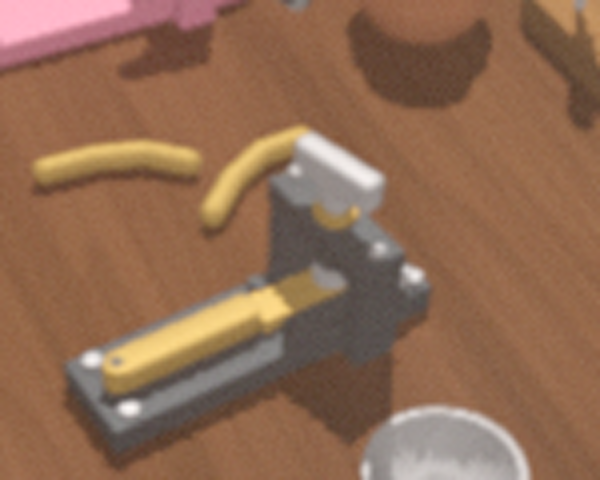

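The picture shows the handle home, with its rear at (115,370). The foot is down on the tang at (328,275), the knob is free, and the spouts and bowl haven't moved. I'm handing in.

```bash
python3 -c "
from cell import order
print(order.finish_job())"
```

```text
the job is handed in; nothing more can be done
None
```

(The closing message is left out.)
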